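# Roll the brass edge strip home on the scrap-art panel

## Robot

A 7-joint arm with a two-finger parallel gripper is mounted at the origin on the work surface. World frame = base frame: x ahead of the robot, y to its left, z up, the work surface at z = 0. Lengths are in m, angles in rad, forces in N, time in s.
With the tool pointing down it reaches from about 0.4 to 0.85 m from the base axis. Payload 4.5 kg.
Tool frame: the origin (TCP) lies at the very end of the fingers, on their centre line; the grasp point (between the pads) lies 19 mm behind it (tcp_to_grasp is the z of the grasp point in the tool frame, in m); z points along the fingers, y is the line along which they close (so a half turn about z gives the same grasp; the last joint's range is limited). The gripper opens to 88 mm and grips with 3 to 60 N. Pads are 18 mm wide; open, the fingers measure 123 mm over their backs; the gripper's body (75 mm by 187 mm) begins 45 mm behind the grasp point.
Start: joints at [-1.179, 0.689, -0.195, 1.565, 0.157, 0.902, -0.215], TCP at [0.219, 0.585, 0.239] pointing down, gripper open.
Joint ranges: [-3.01, 3.01], [-0.46, 2.08], [-1.47, 1.51], [0.13, 2.56], [-1, 4.14], [0.04, 2.09], [-2.66, 2.66]. Speed limits (rad/s): [2.57, 2.57, 3.14, 3.14, 3.14, 3.14, 3.14].

## Interface

Orientations are given as a unit quaternion [x, y, z, w].
In Python, from plant import * gives the robot as it stands. The module is installed in compiled form; this text tells all that it offers.
- The arm moves only by the shell command python3 -m jog 'ROWS' [OPENING] [FORCE]. ROWS is JSON, a list that holds one entry, the list of rows, each a list of 6 numbers: the shift along the tool's x, y, z in m, then the turn, a rotation vector about the tool's x, y, z in rad. In form: [[[dx, dy, dz, ax, ay, az], ...]]. A call has 1 to 12 rows; each row shifts and turns the commanded pose from where the row before left it, along the tool's axes as they then stand; what a row does not reach is not made up. A row lasts 1/8 s, in which the tool goes at most 62.5 mm and 10.7 degrees, less where a joint would pass 70% of its speed; a pose out of reach is approached as far as the arm can. A call with a gripper value outside its range is refused whole. OPENING is the finger opening in m, from 0 to 0.0881, set as the call begins (- or left out, the last holds). The fingers move at their own pace and stop on an object; FORCE is the grip in N (left out, the last holds). Time passes only in rows, so rows that do not move let the fingers close. It gives the time, the measured TCP pose, the force, the opening and the grip force at its end, in the units of the state.
- get_state(): the state, without advancing time (a new reading comes with each control period).
- snapshot(name): name is "side" or "top" or "wrist"; returns a dict with "frame" (400x640x3 uint8, red, green, blue), "mtx" (3x3 intrinsics, pixels), "xyz" and "orientation" of the camera in the world; the wrist camera has in their place "mount" (4x4, takes a point from camera to tool coordinates, whose origin is the TCP and whose axes are the flange's). Camera axes: x right, y down, z forward; pixel columns grow to the right and rows downward; lengths in m; the calibration is good to about 2 mm. A picture is of the moment at which its call begins: read the wrist's pose just before it. There is no depth.
- finish_job(): hands the job in; it is judged then, once.
The state is a dict: "clock": time; "q": joint angles; "qd": joint speeds; "joint_torque": joint torques, N m; "tool_pos": TCP position; "eef_rot": TCP orientation; "contact_force": force on the tool from outside, world axes, zero at the start; "moment": the same for the moment, N m; "opening": opening from 0.0 (shut) to 1.0 (fully open); "finger_force": force on a finger pad.
Only numpy, scipy, OpenCV 4.12 (cv2) and the standard library are available. Lean on these libraries where they do the work, as an engineer would, in place of code of your own. Each camera call takes 0.05 s, during which the arm holds its last target. There are 200 camera calls.

## Task

Take the hand roller from its stand and roll it along the whole brass edge strip, pressing firmly so that every segment goes fully home, flush in its channel; the panel sits uneven and gives a little, so go by feel: 12 to 18 N is right, and more than 25 N spoils the panel. Press on the panel with the roller only, never with the gripper, and then hang the roller back in its stand as it was, leaving everything else on the bench alone.

Things in the scene. Friction and masses are not known exactly. Their poses are not given: they have to be found in the camera images.
- roller: Hand press roller, 0.37 kg, hanging upright in the stand. Origin: lowest point of the wheel, mid-width; z up the handle, y along the axle, x the rolling direction (same either way round). Orange hard wheel, 50 mm diameter, 36 mm wide, axle at z = 25; steel fork 53 mm wide along y; steel crossbar 40 x 100 mm (x by y), underside z = 56, top z = 62; wooden handle above it (see roller_grip).
- roller_grip (a point): Point in the middle of the roller's square wooden handle, 95 mm straight above the roller's origin. The handle is 28 x 28 mm, from 62 to 127 mm above the origin; grip it from above on either pair of faces, firmly (about 80 N).
- wheel (a joint): Angle of the roller's wheel on its axle (rad, 0 at the start); changes by 1 rad for each 25 mm rolled, with either sign.
- stand: Green steel roller stand, fixed to the bench left or right of the work. Origin: centre of its underside. Foot 90 x 110 mm (x by y), 6 mm thick; two walls along x, 60 mm long, 12 mm thick, centred at y = -41 and +41 mm, tops at z = 66 mm, ends open. The roller's wheel hangs between the walls, its crossbar lying across both wall tops, axle parallel to the stand's y.
- stand_seat (a point): Where the roller's origin lies when it hangs in the stand: 10 mm above the stand's origin; axes as the stand's.
- jig: Blue steel frame, 200 x 270 x 20 mm (x by y by z), fixed to the bench; origin: centre of its underside. On rubber mounts it carries a 180 x 250 mm steel panel (top at z = 66 mm, welded brass nuts on it to z = 71) with the edge strip along its -x edge (towards the robot), parallel to the frame's y, at x = -65. These heights are nominal: see strip_right.
- strip_right (a point): Fixed point of the frame at the centre of segment 1, the strip's -y end, at the nominal height of the lip tops, 76 mm above the bench. The true height is not measured: the panel may sit up to 13 mm higher or lower, and slope along the strip so that each end is up to 8 mm off its middle (one up, one down). The mounts give down 1 mm per 7 N and spring back.
- strip_left (a point): The same as strip_right at the centre of segment 8, the strip's +y end, 168 mm away. The strip lies between two aluminium lips 4 mm thick, 200 mm long, 10 mm high, 23 mm apart.
- nut_tray: Red plastic tray of nuts, 100 x 140 x 40 mm, fixed to the bench; it stands on the other side of the work from the stand. Origin: centre of its underside. Not part of the work.
- seg1 (a joint): Segment 1 of the 8 brass strip segments, counted from the frame's -y end (22 mm wide, 24 mm along the strip): how far it is pushed down (m). 0 = 5 mm proud of the lips, 0.005 = fully home, flush with them. Starts at 0 to 0.001. Friction about 7 N; stays where it is left. The wheel may bear on two at once, so 12 to 18 N is needed.
- seg2 (a joint): Segment 2 of the 8 brass strip segments, counted from the frame's -y end (22 mm wide, 24 mm along the strip): how far it is pushed down (m). 0 = 5 mm proud of the lips, 0.005 = fully home, flush with them. Starts at 0 to 0.001. Friction about 7 N; stays where it is left. The wheel may bear on two at once, so 12 to 18 N is needed.
- seg3 (a joint): Segment 3 of the 8 brass strip segments, counted from the frame's -y end (22 mm wide, 24 mm along the strip): how far it is pushed down (m). 0 = 5 mm proud of the lips, 0.005 = fully home, flush with them. Starts at 0 to 0.001. Friction about 7 N; stays where it is left. The wheel may bear on two at once, so 12 to 18 N is needed.
- seg4 (a joint): Segment 4 of the 8 brass strip segments, counted from the frame's -y end (22 mm wide, 24 mm along the strip): how far it is pushed down (m). 0 = 5 mm proud of the lips, 0.005 = fully home, flush with them. Starts at 0 to 0.001. Friction about 7 N; stays where it is left. The wheel may bear on two at once, so 12 to 18 N is needed.
- seg5 (a joint): Segment 5 of the 8 brass strip segments, counted from the frame's -y end (22 mm wide, 24 mm along the strip): how far it is pushed down (m). 0 = 5 mm proud of the lips, 0.005 = fully home, flush with them. Starts at 0 to 0.001. Friction about 7 N; stays where it is left. The wheel may bear on two at once, so 12 to 18 N is needed.
- seg6 (a joint): Segment 6 of the 8 brass strip segments, counted from the frame's -y end (22 mm wide, 24 mm along the strip): how far it is pushed down (m). 0 = 5 mm proud of the lips, 0.005 = fully home, flush with them. Starts at 0 to 0.001. Friction about 7 N; stays where it is left. The wheel may bear on two at once, so 12 to 18 N is needed.
- seg7 (a joint): Segment 7 of the 8 brass strip segments, counted from the frame's -y end (22 mm wide, 24 mm along the strip): how far it is pushed down (m). 0 = 5 mm proud of the lips, 0.005 = fully home, flush with them. Starts at 0 to 0.001. Friction about 7 N; stays where it is left. The wheel may bear on two at once, so 12 to 18 N is needed.
- seg8 (a joint): Segment 8 of the 8 brass strip segments, counted from the frame's -y end (22 mm wide, 24 mm along the strip): how far it is pushed down (m). 0 = 5 mm proud of the lips, 0.005 = fully home, flush with them. Starts at 0 to 0.001. Friction about 7 N; stays where it is left. The wheel may bear on two at once, so 12 to 18 N is needed.
- pliers: Steel pliers with red handles, 170 mm long, lying on the bench. Origin at the bench, mid-length. Not part of the work.
- hammer: Hammer lying on the bench. Not part of the work.
- driver: Screwdriver lying on the bench. Not part of the work.
- screw_jar: Glass jar with blue cap, 60 mm diameter, 80 mm high. Not part of the work.
- scrap_ring: Brass ring, 90 mm diameter, 14 mm high. Not part of the work.
Things that resemble listed ones, but are neither listed nor needed, are in the scene too. Leave any black or pink look-alike of the roller alone.

How it is judged:
On the way, in this order (a step that is already met when the one before it is completed fails the run):
1. the roller is taken out of its stand (z of roller in the frame of stand above 0.03 m and contact force between roller and stand below 0.1 N), for 0.1 s.
2. the roller is rolled under pressure on the strip: its wheel has turned more than 2.5 rad (about 60 mm of rolling) while bearing on the panel with more than 4 N ((value of joint wheel above 2.5 rad or value of joint wheel below -2.5 rad) and contact force between roller and jig above 4 N), for 0.05 s.
3. all eight segments are home, within 1.5 mm of flush (value of joint each of seg1, seg2, seg3, seg4, seg5, seg6, seg7, seg8 above 0.0035 m), for 0.2 s.
At the end, for the whole second after the job is handed in: All eight segments are pushed down at least 3.5 of 5 mm (within 1.5 mm of flush); the roller hangs in its stand upright (within 0.12 rad), its origin within 15 mm of the stand's axis and 5 to 15 mm above its underside, axle parallel to the stand's y within 0.35 rad, at rest (all of step 3 and horizontal distance between roller and stand below 0.015 m and z of roller in the frame of stand between 0.005 and 0.015 m and angle between roller's own z axis and vertical below 0.12 rad and angle between the y axis of roller and the y axis of stand, either way round below 0.35 rad and linear speed of roller below 0.03 m/s and angular speed of roller below 0.3 rad/s); the robot touches nothing.
It fails at once if the roller presses on the panel with more than 25 N (contact force between roller and jig above 25 N).
It fails at once if the gripper or arm touches the panel or its frame with more than 1 N (contact force between any of the fingers, the arm and jig above 1 N).
It fails at once if another thing on the bench is moved by more than 20 mm (distance of any of pliers, hammer, driver, screw_jar, scrap_ring from where it was at the start of the episode above 0.02 m).
It fails at once if the nut tray is struck with more than 5 N (contact force between any of the arm, the fingers, roller and nut_tray above 5 N).
It also fails if it takes over 69 s, if anything falls off the work surface, if the arm or the gripper's body presses on something with over 40 N, if the wrist force passes 120 N, or if a joint passes its speed limit or range.

## Working session

There is one attempt and no reset: what is moved stays moved. The work goes in short steps, Python scripts to look and compute and a shell command to move; the robot and the scene stay as the last step left them, time stands still between calls to the robot, and variables do not carry over. Pictures are saved under pics/ and viewed, at most 10 in all, crops included, and the job is handed in when it is done.

```bash
mkdir -p pics; python3 - <<'E'
from plant import *
import cv2,numpy as np
np.set_printoptions(precision=4,suppress=True)
s=get_state(); print(s)
for n in("side","top"):
    d=snapshot(n); cv2.imwrite(f"pics/{n}0.png",d["frame"][...,::-1]); np.savez(f"{n}0.npz",**d)
    print(n,d["mtx"],d["xyz"],d["orientation"])
d=snapshot("wrist");print(d["mount"],d["mtx"])
E
```

```text
{'clock': 0.0, 'q': array([-1.1792,  0.69  , -0.1945,  1.5663,  0.1573,  0.9025, -0.2151]), 'qd': array([ 0.001 , -0.0003,  0.0009, -0.0002,  0.0005,  0.0002,  0.0019]), 'joint_torque': array([  0.0002, -52.7546,  -1.2671, -15.3429,  -0.0527,   0.0065,
         0.0002]), 'tool_pos': array([0.2187, 0.5848, 0.2379]), 'eef_rot': array([ 0.1779,  0.984 , -0.0009, -0.0001]), 'contact_force': array([-1.1483, -0.0065,  0.1455]), 'moment': array([ 0.0167, -0.0336,  0.07  ]), 'finger_force': 0.0, 'opening': 0.9951199238206659}
side [[501.907    0.     318.2463]
 [  0.     501.907  204.3154]
 [  0.       0.       1.    ]] [-0.2918 -0.8521  1.1359] [ 0.8521 -0.3323  0.1459 -0.3771]
top [[374.3022   0.     313.7015]
 [  0.     374.3022 203.2693]
 [  0.       0.       1.    ]] [0.3726 0.0014 1.0648] [-0.6971  0.7138 -0.0441  0.05  ]
[[-0.0001 -0.9472 -0.3206  0.0828]
 [ 1.      0.     -0.0004 -0.0005]
 [ 0.0004 -0.3206  0.9472 -0.1464]
 [ 0.      0.      0.      1.    ]] [[296.0295   0.     321.6961]
 [  0.     296.0295 196.0192]
 [  0.       0.       1.    ]]
```

View pics/top0.png

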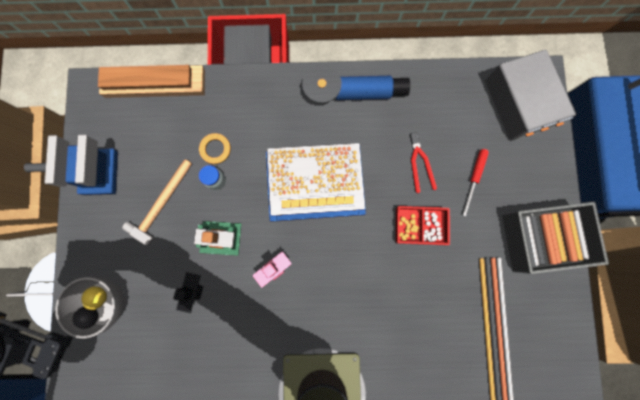

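View pics/side0.png

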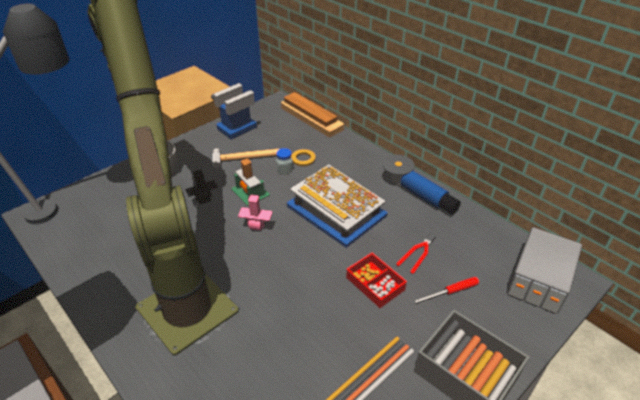

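Top view: the green stand with the wooden-handled roller is at about (218,237), the jig at (316,182) with its strip along y≈205, and the tray at (422,225). Three things could be the roller: the one in the green stand at (218,237), the pink one at (272,268) and the black one at (187,291). The first fits the description, with a wooden handle, steel crossbar and green stand. I'll confirm it in a crop.

```bash
cat > h.py <<'E'
import numpy as np,cv2
from scipy.spatial.transform import Rotation as R
np.set_printoptions(precision=4,suppress=True)
def ray(d,uv):
    p=np.linalg.inv(d["mtx"])@[uv[0],uv[1],1]
    return d["xyz"],R.from_quat(d["orientation"]).as_matrix()@p
def onplane(d,uv,z):
    o,r=ray(d,uv); return o+r*(z-o[2])/r[2]
def two(d1,u1,d2,u2):
    o1,r1=ray(d1,u1);o2,r2=ray(d2,u2)
    t=np.linalg.lstsq(np.c_[r1,-r2],o2-o1,rcond=None)[0]
    a,b=o1+r1*t[0],o2+r2*t[1]; return (a+b)/2,np.linalg.norm(a-b)
def mask(d,roi,lo,hi):
    hsv=cv2.cvtColor(d["frame"],cv2.COLOR_RGB2HSV); m=cv2.inRange(hsv,lo,hi)
    k=np.zeros_like(m);x0,y0,x1,y1=roi;k[y0:y1,x0:x1]=m[y0:y1,x0:x1]
    return k
def box(m):
    c=max(cv2.findContours(m,0,2)[0],key=cv2.contourArea); return cv2.minAreaRect(c),c
E
python3 - <<'E'
from h import *
t=dict(np.load("top0.npz"));s=dict(np.load("side0.npz"))
a=cv2.resize(t["frame"][195:285,180:380],(800,360),interpolation=2)
b=cv2.resize(s["frame"][140:240,210:390],(432,240),interpolation=2)
c=cv2.resize(s["frame"][140:235,225:280],(139,240),interpolation=2)
o=np.zeros((600,800,3),np.uint8);o[:360]=a;o[360:,:432]=b;o[360:,450:589]=c
cv2.imwrite("pics/crop1.png",o[...,::-1])
def show(n,d,roi,lo,hi,z):
    r,c=box(mask(d,roi,lo,hi)); print(n,r,cv2.contourArea(c))
    P=np.array([onplane(d,p,z) for p in cv2.boxPoints(r)]); print(P[:,:2].tolist(), P.mean(0))
    e=[np.linalg.norm(P[i]-P[i-1]) for i in range(4)]; print(np.array(e)); 
show("green",t,(190,215,250,260),(45,60,30),(90,255,255),.006)
show("handle",t,(190,215,250,260),(5,100,60),(20,255,255),.137)
show("white",t,(190,220,250,260),(0,0,130),(180,60,255),.072)
show("jigblue",t,(255,130,375,225),(100,120,60),(120,255,255),.020)
show("brass",t,(275,192,360,212),(18,100,120),(32,255,255),.080)
show("tray",t,(385,195,455,250),(0,150,80),(6,255,255),.04)
E
```

```text
green ((218.13705444335938, 237.5812225341797), (43.10446548461914, 32.20366668701172), 4.085616588592529) 537.5
[[0.38387928275063116, 0.34436250432604476], [0.47444229034754, 0.33953450564136145], [0.4627655749708567, 0.21693853866224136], [0.3725336381087344, 0.22313261024475262]] [0.4234 0.281  0.006 ]
[0.1218 0.0907 0.1232 0.0904]
handle ((209.0, 236.5), (9.0, 14.0), 90.0) 115.0
[[0.43164823475462694, 0.28666611800115815], [0.4308271154642381, 0.25182259196985424], [0.40857747166585184, 0.25156286196777133], [0.4093877541839607, 0.2862954133783061]] [0.4201 0.2691 0.137 ]
[0.0223 0.0349 0.0223 0.0347]
white ((213.13861083984375, 238.11386108398438), (39.3039665222168, 17.71166229248047), 5.710593223571777) 381.5
[[0.40207877410186654, 0.3307407993573879], [0.4486380931138387, 0.3269672355346948], [0.4357750941183531, 0.22261226622783173], [0.38940710210556423, 0.22701986569924407]] [0.419  0.2768 0.072 ]
[0.1045 0.0467 0.1051 0.0466]
jigblue ((316.9975280761719, 214.96498107910156), (4.706653118133545, 94.47026062011719), 85.97173309326172) 342.5
[[0.47966680865775946, 0.1327948
[... 173 characters left out ...]
3 0.2652 0.0133 0.2647]
brass ((316.9955749511719, 201.43360900878906), (6.71842098236084, 70.44363403320312), 86.18592071533203) 388.0
[[0.514195137009862, 0.09322412071836987], [0.5222145519684634, -0.09394132231849463], [0.5042066454760992, -0.09446839830957834], [0.4962029063524302, 0.09224666710522506]] [ 0.5092 -0.0007  0.08  ]
[0.018  0.1873 0.018  0.1869]
tray ((422.5, 225.00001525878906), (52.09956741333008, 36.95071029663086), 1.7899105548858643) 1824.0
[[0.3964309208310354, -0.21247478036406636], [0.49745580234215864, -0.22091158993115484], [0.4894868685987858, -0.3634536234767922], [0.38876054031141516, -0.3531902023194059]] [ 0.443  -0.2875  0.04  ]
[0.1409 0.1014 0.1428 0.1012]
```

View pics/crop1.png

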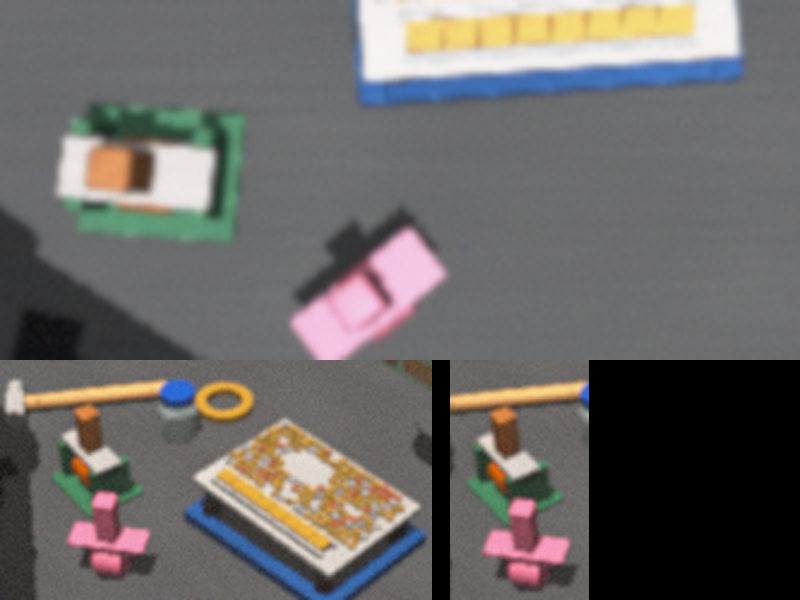

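The crop confirms it: the roller with the brown handle, orange wheel and steel crossbar sits in the green stand, at x≈0.42, y≈0.276, yaw≈-0.11. The pink and black look-alikes stand apart from it. The strip centre is ≈(0.508, 0.0) with yaw ≈0.045. Crossbar, foot, frame and tray sizes come out close to those given. I'll move above the handle.

```bash
cat > go.py <<'E'
import sys
from h import *
from plant import *
def to(xyz,yaw):
    s=get_state(); r=R.from_quat(s["eef_rot"])
    goal=R.from_euler("z",yaw)*R.from_quat([0,1,0,0])
    return np.r_[r.inv().apply(np.array(xyz)-s["tool_pos"]),(r.inv()*goal).as_rotvec()]
if __name__=="__main__":
    a=[float(v) for v in sys.argv[1:]]
    s=get_state();print(s["clock"],s["tool_pos"],s["contact_force"],s["q"]); print(to(a[:3],a[3]))
E
python3 go.py .42 .276 .21 -.11
```

```text
0.15 [0.2187 0.585  0.2381] [ 0.0014 -0.4061  0.6212] [-1.1792  0.6898 -0.1945  1.5661  0.1573  0.9025 -0.2151]
[-0.2967 -0.2189  0.0284 -0.0014 -0.0001 -0.2477]
```

```bash
python3 -m jog '[[[-0.0297,-0.0219,0.0028,0,0,0],[-0.0297,-0.0219,0.0028,0,0,0],[-0.0297,-0.0219,0.0028,0,0,0],[-0.0297,-0.0219,0.0028,0,0,0],[-0.0297,-0.0219,0.0028,0,0,0],[-0.0297,-0.0219,0.0028,0,0,0],[-0.0297,-0.0219,0.0028,0,0,0],[-0.0297,-0.0219,0.0028,0,0,0],[-0.0297,-0.0219,0.0028,0,0,0],[-0.0297,-0.0219,0.0028,0,0,0],[0,0,0,0,0,-0.124],[0,0,0,0,0,-0.124]]]' 0.088 60
python3 - <<'E'
from h import *
from go import *
from plant import *
print(to([.42,.276,.21],-.11))
s=get_state(); d=snapshot("wrist"); cv2.imwrite("pics/w1.png",d["frame"][...,::-1])
T=np.eye(4);T[:3,:3]=R.from_quat(s["eef_rot"]).as_matrix();T[:3,3]=s["tool_pos"];C=T@d["mount"]
np.savez("w1.npz",frame=d["frame"],mtx=d["mtx"],xyz=C[:3,3],orientation=R.from_matrix(C[:3,:3]).as_quat())
def px(p):
    q=d["mtx"]@(C[:3,:3].T@(np.array(p)-C[:3,3]));return q[:2]/q[2]
print("expected handle top px",px([.42,.276,.137]))
E
```

```text
clock: 1.65
tool_pos: [0.4207, 0.2756, 0.2105]
eef_rot: [0.054, 0.999, -0.0, -0.0]
contact_force: [0.2, 0.7, -0.3]
opening: 0.999
finger_force: 0.0
[ 0.0007  0.0003  0.0005 -0.0003 -0.0002  0.0028]
expected handle top px [323.1629 205.4046]
```

View pics/w1.png

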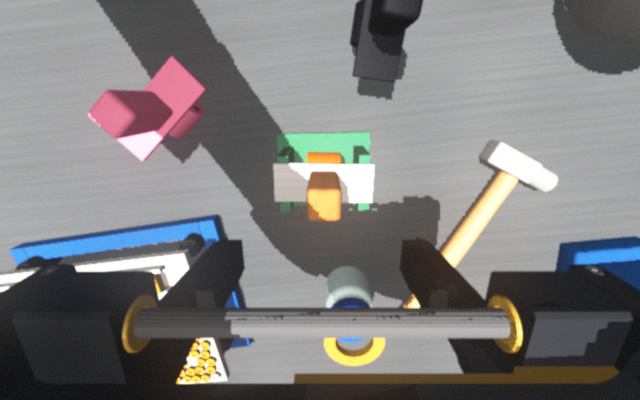

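The wrist view shows the handle top at about (323,207), against (323,205) expected, and the crossbar is square to the fingers. I'll descend and grip.

```bash
python3 -m jog '[[[0,0,0.03,0,0,0],[0,0,0.03,0,0,0],[0,0,0.025,0,0,0],[0,0,0.02,0,0,0],[0,0,0.01,0,0,0],[0,0,0.0095,0,0,0],[0,0,0,0,0,0]]]' 0.088 60
python3 -m jog '[[[0,0,0,0,0,0],[0,0,0,0,0,0],[0,0,0,0,0,0],[0,0,0,0,0,0],[0,0,0,0,0,0],[0,0,0,0,0,0]]]' 0 60
```

```text
clock: 2.58
tool_pos: [0.4203, 0.2763, 0.086]
eef_rot: [0.055, 0.998, -0.0, -0.0]
contact_force: [-0.8, 0.1, 0.4]
opening: 0.997
finger_force: 0.0
clock: 3.32
tool_pos: [0.4204, 0.2763, 0.0862]
eef_rot: [0.055, 0.998, 0.0, -0.0]
contact_force: [0.8, 1.5, 0.2]
opening: 0.342
finger_force: 0.0
```

```bash
python3 -m jog '[[[0,0,0,0,0,0],[0,0,0,0,0,0],[0,0,0,0,0,0]]]' 0 60
```

```text
clock: 3.7
tool_pos: [0.4204, 0.2765, 0.0862]
eef_rot: [0.055, 0.998, 0.0, 0.0]
contact_force: [-0.3, 0.5, -0.1]
opening: 0.316
finger_force: 60.0
```

```bash
python3 -m jog '[[[0,0,-0.01,0,0,0],[0,0,-0.02,0,0,0],[0,0,-0.03,0,0,0],[0,0,-0.03,0,0,0],[0,0,-0.03,0,0,0],[0,0,0,0,0,0],[0,0,0,0,0,0]]]'
python3 go.py .508 -.084 .206 -1.526
```

```text
clock: 4.58
tool_pos: [0.4198, 0.2755, 0.2054]
eef_rot: [0.055, 0.998, -0.001, -0.001]
contact_force: [1.0, -0.9, -3.8]
opening: 0.311
finger_force: 60.0
4.575 [0.4198 0.2755 0.2054] [ 1.0092 -0.9311 -3.7592] [-0.4726  0.5924 -0.3159  1.9616  0.2974  0.634   0.481 ]
[-0.1272 -0.3476 -0.0002 -0.0021  0.0001  1.416 ]
```

```bash
python3 -m jog '[[[-0.0164,-0.0434,0,0,0,0],[-0.0164,-0.0434,0,0,0,0],[-0.0164,-0.0434,0,0,0,0],[-0.0164,-0.0434,0,0,0,0],[-0.0164,-0.0434,0,0,0,0],[-0.0164,-0.0434,0,0,0,0],[-0.0164,-0.0434,0,0,0,0],[-0.0164,-0.0434,0,0,0,0],[0,0,0,0,0,0.177],[0,0,0,0,0,0.177],[0,0,0,0,0,0.177],[0,0,0,0,0,0.177]]]' >/dev/null
python3 -m jog '[[[0,0,0,0,0,0.177],[0,0,0,0,0,0.177],[0,0,0,0,0,0.177],[0,0,0,0,0,0.177],[0,0,0,0,0,0],[0,0,0,0,0,0]]]'
python3 - <<'E'
from h import *
from go import *
s=get_state(); 
print(to([.5118,-.084,.206],-1.526),s["contact_force"],s["q"])
d=snapshot("wrist"); cv2.imwrite("pics/w2.png",d["frame"][...,::-1])
T=np.eye(4);T[:3,:3]=R.from_quat(s["eef_rot"]).as_matrix();T[:3,3]=s["tool_pos"];C=T@d["mount"]
d.update(xyz=C[:3,3],orientation=R.from_matrix(C[:3,:3]).as_quat()); np.savez("w2.npz",**d)
def px(p):
    q=d["mtx"]@(C[:3,:3].T@(np.array(p)-C[:3,3]));return q[:2]/q[2]
for z in(.068,.081,.094): print(z,px([.5118,-.084,z]),px([.504,.084,z]))
E
```

```text
clock: 6.82
tool_pos: [0.5121, -0.0831, 0.2053]
eef_rot: [0.69, 0.724, -0.001, -0.001]
contact_force: [0.4, -0.5, -2.8]
opening: 0.314
finger_force: 60.0
[-0.0009 -0.0004 -0.0007 -0.002  -0.0001  0.0034] [ 0.4111 -0.5159 -2.8251] [ 0.0523  0.5994  0.0312  1.9255 -0.0301  0.6192  0.1508]
0.068 [321.0346 184.3079] [321.2433 -13.4207]
0.081 [320.9907 188.1498] [321.2004 -19.2916]
0.094 [320.9429 192.3409] [321.1526 -25.8285]
```

View pics/w2.png

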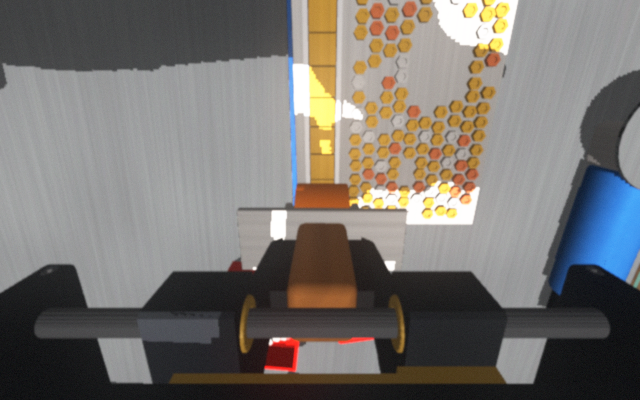

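The wrist view shows the strip running up column 322, where 321 was predicted, and the wheel is centred over it. I'll descend and go by feel.

```bash
python3 -m jog '[[[0,0,0.01,0,0,0],[0,0,0.01,0,0,0],[0,0,0.005,0,0,0],[0,0,0,0,0,0],[0,0,0.001,0,0,0],[0,0,0.001,0,0,0],[0,0,0.001,0,0,0],[0,0,0,0,0,0]]]' | grep -E "tool|contact|clock"
```

```text
clock: 7.88
tool_pos: [0.5127, -0.0832, 0.1782]
contact_force: [-0.3, -0.8, -3.2]
```

```bash
python3 -m jog '[[[0,0,0.0015,0,0,0],[0,0,0.0015,0,0,0],[0,0,0.001,0,0,0],[0,0,0.001,0,0,0],[0,0,0,0,0,0]]]' | grep -E "tool|contact|clock"
```

```text
clock: 8.5
tool_pos: [0.5127, -0.0832, 0.1731]
contact_force: [0.2, -0.1, -3.5]
```

```bash
python3 -m jog '[[[0,0,0.0015,0,0,0],[0,0,0.0015,0,0,0],[0,0,0.001,0,0,0],[0,0,0.001,0,0,0],[0,0,0,0,0,0]]]' | grep -E "tool|contact|clock"
```

```text
clock: 9.12
tool_pos: [0.5127, -0.0832, 0.1681]
contact_force: [0.9, -0.5, -2.9]
```

```bash
python3 -c "
from plant import *
f=get_state()['contact_force'][2];print(f)
import sys;sys.exit(f>-1)" && python3 -m jog '[[[0,0,0.0015,0,0,0],[0,0,0.0015,0,0,0],[0,0,0.001,0,0,0],[0,0,0.001,0,0,0],[0,0,0,0,0,0]]]' | grep -E "tool|contact|clock"
```

```text
-2.934408057275922False
```

```bash
python3 -c "
from plant import *
f=get_state()['contact_force'][2];print(f)
import sys;sys.exit(f>-1)" && python3 -m jog '[[[0,0,0.0015,0,0,0],[0,0,0.0015,0,0,0],[0,0,0.001,0,0,0],[0,0,0.001,0,0,0],[0,0,0,0,0,0]]]' | grep -E "tool|contact|clock"
```

```text
-2.934408057275922False
```

```bash
cat > free.py <<'E'
from plant import *
import sys
f=get_state()['contact_force'][2]; print(f); sys.exit(int(f>-1))
E
python3 -m jog '[[[0,0,0.0015,0,0,0],[0,0,0.0015,0,0,0],[0,0,0.001,0,0,0],[0,0,0.001,0,0,0],[0,0,0,0,0,0]]]' | grep -E "tool|contact|clock"
python3 free.py && python3 -m jog '[[[0,0,0.0015,0,0,0],[0,0,0.0015,0,0,0],[0,0,0.001,0,0,0],[0,0,0.001,0,0,0],[0,0,0,0,0,0]]]' | grep -E "tool|contact|clock"
python3 free.py && python3 -m jog '[[[0,0,0.0015,0,0,0],[0,0,0.0015,0,0,0],[0,0,0.001,0,0,0],[0,0,0.001,0,0,0],[0,0,0,0,0,0]]]' | grep -E "tool|contact|clock"
```

```text
clock: 9.75
tool_pos: [0.5127, -0.0832, 0.1631]
contact_force: [0.4, -0.7, -3.5]
-3.548237098770324
clock: 10.38
tool_pos: [0.5126, -0.0833, 0.1584]
contact_force: [-1.9, -1.5, 3.2]
3.202126551795153
```

```bash
python3 -m jog '[[[0,0,0.001,0,0,0],[0,0,0.001,0,0,0],[0,0,0.001,0,0,0],[0,0,0,0,0,0],[0,0,0,0,0,0]]]' | grep -E "tool|contact|clock"
```

```text
clock: 11.0
tool_pos: [0.5123, -0.0839, 0.1555]
contact_force: [-2.8, -1.8, 7.8]
```

```bash
python3 -m jog '[[[0,0,0.001,0,0,0],[0,0,0.001,0,0,0],[0,0,0,0,0,0]]]' | grep -E "tool|contact|clock"
```

```text
clock: 11.38
tool_pos: [0.5121, -0.0845, 0.1537]
contact_force: [-4.9, -2.7, 9.5]
```

```bash
python3 -m jog '[[[0,0,0.0005,0,0,0],[0,0,0.0005,0,0,0],[0,0,0,0,0,0]]]' | grep -E "tool|contact|clock"
```

```text
clock: 11.75
tool_pos: [0.5121, -0.0846, 0.1527]
contact_force: [-3.6, -3.8, 10.2]
```

```bash
python3 -m jog '[[[0,0,0.0005,0,0,0],[0,0,0,0,0,0],[0,0,0,0,0,0]]]' | grep -E "tool|contact|clock"
```

```text
clock: 12.12
tool_pos: [0.5121, -0.0846, 0.1522]
contact_force: [-4.6, -2.1, 9.7]
```

```bash
python3 -m jog '[[[0,0,0.0005,0,0,0],[0,0,0.0005,0,0,0],[0,0,0,0,0,0]]]' | grep -E "tool|contact|clock"
```

```text
clock: 12.5
tool_pos: [0.5121, -0.0846, 0.1512]
contact_force: [-4.1, -3.3, 8.8]
```

Descending no longer raises the force, so I'll check whether the handle slipped in the grip by comparing the crossbar's position in the wrist image with the earlier one.

```bash
python3 - <<'E'
from h import *
from plant import *
s=get_state();print(s["contact_force"],s["moment"],s["eef_rot"],s["q"],s["opening"],s["finger_force"])
d=snapshot("wrist");w=np.load("w2.npz")
np.savez("w3.npz",frame=d["frame"])
a=cv2.resize(w["frame"][150:300,220:420],(400,300));b=cv2.resize(d["frame"][150:300,220:420],(400,300))
cv2.imwrite("pics/cmp.png",np.hstack([a,b])[...,::-1])
E
```

```text
[-4.1312 -3.2739  8.8131] [-0.8805  1.0529 -0.0502] [ 0.6915  0.7224 -0.0008  0.0003] [ 0.0581  0.6872  0.0257  1.9732 -0.0318  0.4822  0.1499] 0.3117975491013909 59.977385848760605
```

View pics/cmp.png

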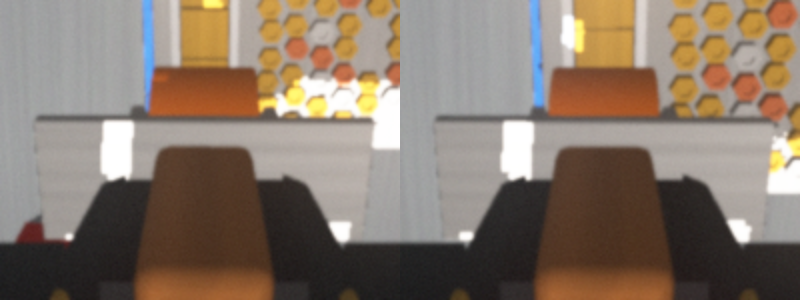

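The crossbar and wheel sit at the same pixels in both frames (crossbar edge at row ≈117 of the crop), so nothing has slipped. I'll continue gently.

```bash
python3 -m jog '[[[0,0,0.0005,0,0,0],[0,0,0.0003,0,0,0],[0,0,0,0,0,0]]]' | grep -E "tool|contact|clock"
```

```text
clock: 12.92
tool_pos: [0.5121, -0.0847, 0.1505]
contact_force: [-4.4, -2.8, 10.4]
```

```bash
python3 -m jog '[[[0,0,0.0004,0,0,0],[0,0,0.0004,0,0,0],[0,0,0,0,0,0]]]' | grep -E "tool|contact|clock"
```

```text
clock: 13.3
tool_pos: [0.512, -0.0849, 0.1498]
contact_force: [-4.9, -3.1, 10.9]
```

```bash
python3 -m jog '[[[0.0025,0,0,0,0,0],[0.0025,0,0,0,0,0],[0.0025,0,0,0,0,0],[0.0025,0,0,0,0,0]]]' | grep -E "tool|contact|clock"
```

```text
clock: 13.8
tool_pos: [0.5118, -0.0741, 0.15]
contact_force: [-5.2, -2.3, 13.8]
```

```bash
python3 -m jog '[[[0.0025,0,-0.0002,0,0,0],[0.0025,0,-0.0002,0,0,0],[0.0025,0,-0.0002,0,0,0],[0.0025,0,0,0,0,0]]]' | grep -E "tool|contact|clock"
```

```text
clock: 14.3
tool_pos: [0.5108, -0.0651, 0.1507]
contact_force: [-5.8, -6.2, 14.3]
```

```bash
python3 -m jog '[[[0.0025,0,-0.0004,0,0,0],[0.0025,0,-0.0003,0,0,0],[0.0025,0,-0.0002,0,0,0],[0.0025,0,-0.0002,0,0,0]]]' | grep -E "tool|contact|clock"
```

```text
clock: 14.8
tool_pos: [0.5107, -0.0552, 0.1518]
contact_force: [-5.7, -3.0, 13.8]
```

```bash
python3 -m jog '[[[0.0025,0,-0.0003,0,0,0],[0.0025,0,-0.0003,0,0,0],[0.0025,0,-0.0003,0,0,0],[0.0025,0,-0.0003,0,0,0]]]' | grep -E "tool|contact|clock"
```

```text
clock: 15.3
tool_pos: [0.5103, -0.0441, 0.153]
contact_force: [-5.7, -2.1, 14.6]
```

```bash
python3 -m jog '[[[0.0025,0,-0.0005,0,0,0],[0.0025,0,-0.0004,0,0,0],[0.0025,0,-0.0003,0,0,0],[0.0025,0,-0.0003,0,0,0]]]' | grep -E "tool|contact|clock"
```

```text
clock: 15.8
tool_pos: [0.5097, -0.0357, 0.1544]
contact_force: [-5.3, -6.2, 13.7]
```

```bash
python3 -m jog '[[[0.0025,0,-0.0003,0,0,0],[0.0025,0,-0.0003,0,0,0],[0.0025,0,-0.0003,0,0,0],[0.0025,0,-0.0003,0,0,0]]]' | grep -E "tool|contact|clock"
```

```text
clock: 16.3
tool_pos: [0.5098, -0.0238, 0.1556]
contact_force: [-2.9, -2.0, 13.4]
```

```bash
python3 -m jog '[[[0.0025,0,-0.0003,0,0,0],[0.0025,0,-0.0003,0,0,0],[0.0025,0,-0.0003,0,0,0],[0.0025,0,-0.0003,0,0,0]]]' | grep -E "tool|contact|clock"
```

```text
clock: 16.8
tool_pos: [0.5094, -0.0141, 0.1567]
contact_force: [-3.6, -3.4, 11.1]
```

```bash
python3 -m jog '[[[0.0025,0,-0.0002,0,0,0],[0.0025,0,-0.0002,0,0,0],[0.0025,0,-0.0002,0,0,0],[0.0025,0,-0.0002,0,0,0]]]' | grep -E "tool|contact|clock"
```

```text
clock: 17.3
tool_pos: [0.5094, -0.0045, 0.1575]
contact_force: [-3.2, -2.8, 10.8]
```

```bash
python3 -m jog '[[[0.0025,0,-0.0002,0,0,0],[0.0025,0,-0.0002,0,0,0],[0.0025,0,-0.0002,0,0,0],[0.0025,0,-0.0002,0,0,0]]]' | grep -E "tool|contact|clock"
```

```text
clock: 17.8
tool_pos: [0.5091, 0.0068, 0.1582]
contact_force: [-2.4, -1.0, 9.7]
```

```bash
python3 -m jog '[[[0.0025,0,0,0,0,0],[0.0025,0,-0.0001,0,0,0],[0.0025,0,-0.0001,0,0,0],[0.0025,0,-0.0002,0,0,0]]]' | grep -E "tool|contact|clock"
```

```text
clock: 18.3
tool_pos: [0.5091, 0.0147, 0.1586]
contact_force: [-1.6, -4.6, 8.2]
```

```bash
python3 -m jog '[[[0,0,0.0005,0,0,0],[0,0,0.0003,0,0,0],[0,0,0,0,0,0]]]' | grep -E "tool|contact|clock"
```

```text
clock: 18.68
tool_pos: [0.5089, 0.0152, 0.1579]
contact_force: [-2.5, -4.6, 10.4]
```

```bash
python3 -m jog '[[[0,0,0.0004,0,0,0],[0.0025,0,0,0,0,0],[0.0025,0,-0.0002,0,0,0],[0.0025,0,-0.0002,0,0,0],[0.0025,0,-0.0002,0,0,0]]]' | grep -E "tool|contact|clock"
```

```text
clock: 19.3
tool_pos: [0.5084, 0.0267, 0.1582]
contact_force: [-2.7, -1.0, 10.7]
```

```bash
python3 -m jog '[[[0.0025,0,0,0,0,0],[0.0025,0,0,0,0,0],[0.0025,0,-0.0001,0,0,0],[0.0025,0,-0.0001,0,0,0]]]' | grep -E "tool|contact|clock"
```

```text
clock: 19.8
tool_pos: [0.5082, 0.0367, 0.1584]
contact_force: [-1.8, -2.3, 10.4]
```

```bash
python3 -m jog '[[[0.0025,0,0.0002,0,0,0],[0.0025,0,0,0,0,0],[0.0025,0,0,0,0,0],[0.0025,0,0,0,0,0]]]' | grep -E "tool|contact|clock"
```

```text
clock: 20.3
tool_pos: [0.508, 0.046, 0.1582]
contact_force: [-1.7, -1.8, 10.5]
```

```bash
python3 -m jog '[[[0.0025,0,0.0003,0,0,0],[0.0025,0,0,0,0,0],[0.0025,0,0,0,0,0],[0.0025,0,0,0,0,0]]]' | grep -E "tool|contact|clock"
```

```text
clock: 20.8
tool_pos: [0.5074, 0.0572, 0.158]
contact_force: [-1.8, -0.7, 11.2]
```

```bash
python3 -m jog '[[[0.0025,0,0.0002,0,0,0],[0.0025,0,0,0,0,0],[0.0025,0,0,0,0,0],[0.0025,0,0,0,0,0]]]' | grep -E "tool|contact|clock"
```

```text
clock: 21.3
tool_pos: [0.5076, 0.0651, 0.1577]
contact_force: [-1.0, -4.0, 9.0]
```

```bash
python3 -m jog '[[[0,0,0.0004,0,0,0],[0.0025,0,0.0003,0,0,0],[0.0025,0,0.0002,0,0,0],[0.0025,0,0,0,0,0],[0.0025,0,0,0,0,0]]]' | grep -E "tool|contact|clock"
```

```text
clock: 21.92
tool_pos: [0.5068, 0.0772, 0.157]
contact_force: [-2.5, -0.8, 11.2]
```

```bash
python3 -m jog '[[[0.0025,0,0.0003,0,0,0],[0.0025,0,0.0003,0,0,0],[0.0025,0,0.0002,0,0,0],[0.0025,0,0,0,0,0],[0,0,0,0,0,0]]]' | grep -E "tool|contact|clock"
```

```text
clock: 22.55
tool_pos: [0.5063, 0.0878, 0.1562]
contact_force: [-1.5, 0.6, 12.9]
```

The first pass is complete, with 12–18 N held throughout. I'll roll back at about 15–16 N along the profile I felt, to make sure every segment is home.

```bash
python3 -m jog '[[[-0.0035,0,-0.0003,0,0,0],[-0.0035,0,-0.0002,0,0,0],[-0.0035,0,-0.0002,0,0,0],[-0.0035,0,-0.0001,0,0,0],[-0.0035,0,-0.0001,0,0,0],[-0.0035,0,-0.0001,0,0,0]]]' | grep -E "tool|contact|clock"
```

```text
clock: 23.3
tool_pos: [0.507, 0.0667, 0.1572]
contact_force: [-2.6, 1.0, 13.7]
```

```bash
python3 -m jog '[[[-0.0035,0,-0.0003,0,0,0],[-0.0035,0,-0.0002,0,0,0],[-0.0035,0,-0.0001,0,0,0],[-0.0035,0,-0.0001,0,0,0],[-0.0035,0,0,0,0,0],[-0.0035,0,0,0,0,0]]]' | grep -E "tool|contact|clock"
```

```text
clock: 24.05
tool_pos: [0.5078, 0.0455, 0.1578]
contact_force: [-3.1, 0.4, 12.4]
```

```bash
python3 -m jog '[[[-0.0035,0,-0.0001,0,0,0],[-0.0035,0,0,0,0,0],[-0.0035,0,0,0,0,0],[-0.0035,0,0,0,0,0],[-0.0035,0,0,0,0,0],[-0.0035,0,0,0,0,0]]]' | grep -E "tool|contact|clock"
```

```text
clock: 24.8
tool_pos: [0.5087, 0.0243, 0.1579]
contact_force: [-3.7, -0.3, 11.5]
```

```bash
python3 -m jog '[[[-0.0035,0,0.0001,0,0,0],[-0.0035,0,0.0001,0,0,0],[-0.0035,0,0.0001,0,0,0],[-0.0035,0,0,0,0,0],[-0.0035,0,0,0,0,0],[-0.0035,0,0,0,0,0]]]' | grep -E "tool|contact|clock"
```

```text
clock: 25.55
tool_pos: [0.5097, 0.0031, 0.1575]
contact_force: [-2.3, -0.8, 10.7]
```

```bash
python3 -m jog '[[[-0.0035,0,0.0003,0,0,0],[-0.0035,0,0.0002,0,0,0],[-0.0035,0,0.0002,0,0,0],[-0.0035,0,0.0003,0,0,0],[-0.0035,0,0.0003,0,0,0],[-0.0035,0,0.0003,0,0,0]]]' | grep -E "tool|contact|clock"
```

```text
clock: 26.3
tool_pos: [0.5104, -0.0181, 0.156]
contact_force: [-2.5, -1.0, 11.9]
```

Pressing at 15.4 N here. I'll continue.

```bash
python3 -m jog '[[[-0.0035,0,0.0003,0,0,0],[-0.0035,0,0.0003,0,0,0],[-0.0035,0,0.0003,0,0,0],[-0.0035,0,0.0004,0,0,0],[-0.0035,0,0.0004,0,0,0],[-0.0035,0,0.0004,0,0,0]]]' | grep -E "tool|contact|clock"
```

```text
clock: 27.05
tool_pos: [0.5113, -0.0393, 0.1539]
contact_force: [-2.9, -0.7, 12.8]
```

```bash
python3 -m jog '[[[-0.0035,0,0.0004,0,0,0],[-0.0035,0,0.0004,0,0,0],[-0.0035,0,0.0004,0,0,0],[-0.0035,0,0.0004,0,0,0],[-0.0035,0,0.0004,0,0,0],[-0.0035,0,0.0004,0,0,0]]]' | grep -E "tool|contact|clock"
```

```text
clock: 27.8
tool_pos: [0.5123, -0.0605, 0.1516]
contact_force: [-3.9, -1.7, 13.2]
```

```bash
python3 -m jog '[[[-0.0035,0,0.0003,0,0,0],[-0.0035,0,0.0003,0,0,0],[-0.0035,0,0.0003,0,0,0],[-0.0035,0,0.0003,0,0,0],[-0.0035,0,0.0003,0,0,0],[-0.0035,0,0.0003,0,0,0]]]' | grep -E "tool|contact|clock"
```

```text
clock: 28.55
tool_pos: [0.5135, -0.0815, 0.1496]
contact_force: [-2.7, -1.0, 10.4]
```

```bash
python3 -m jog '[[[-0.0025,0,0.0004,0,0,0],[-0.0025,0,0.0004,0,0,0],[-0.002,0,0.0003,0,0,0],[0,0,0,0,0,0]]]' | grep -E "tool|contact|clock"
```

```text
clock: 29.05
tool_pos: [0.5138, -0.0889, 0.1486]
contact_force: [-2.3, -1.4, 10.9]
```

```bash
python3 -m jog '[[[0.001,0,0.0003,0,0,0],[0.0015,0,0.0003,0,0,0],[0,0,0,0,0,0]]]' | grep -E "tool|contact|clock"
```

```text
clock: 29.42
tool_pos: [0.5135, -0.0865, 0.1481]
contact_force: [-2.8, -1.5, 12.3]
```

```bash
python3 -m jog '[[[0,0,-0.005,0,0,0],[0,0,-0.02,0,0,0],[0,0,-0.02,0,0,0],[-0.02,0,0,0,0,0],[-0.02,0,0,0,0,0],[-0.02,0,0,0,0,0],[0,0,0,0,0,0]]]' | grep -E "tool|contact|clock"
python3 - <<'E'
from h import *
from plant import *
d=snapshot("wrist");f=d["frame"]
a=cv2.resize(f[0:200,240:400],(480,600),interpolation=2)
cv2.imwrite("pics/strip.png",a[...,::-1])
E
```

```text
clock: 30.3
tool_pos: [0.5156, -0.147, 0.1914]
contact_force: [0.8, 0.5, -4.2]
```

View pics/strip.png

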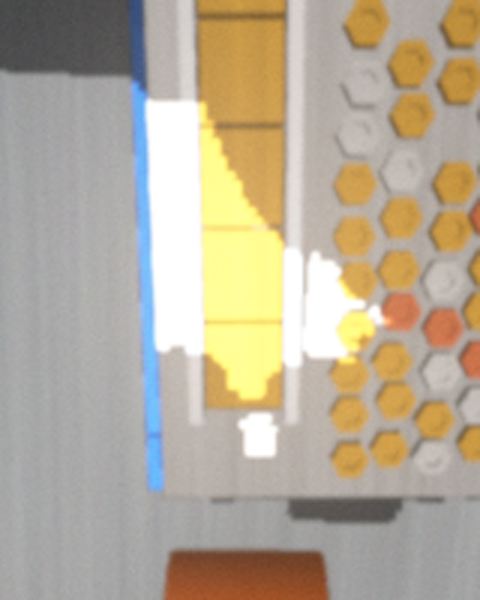

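The crop shows the strip from y=408 upward with thin, even seams between segments 1–5 and no visible steps. The force in the middle was only about 14 N, so a third pass at about 17 N makes it certain.

```bash
python3 -m jog '[[[0.03,0,0,0,0,0],[0.03,0,0,0,0,0],[0.027,0,0,0,0,0],[0,0,0.02,0,0,0],[0,0,0.01,0,0,0],[0,0,0.004,0,0,0],[0,0,0.002,0,0,0],[0,0,0.002,0,0,0],[0,0,0.001,0,0,0],[0,0,0,0,0,0]]]' | grep -E "tool|contact|clock"
```

```text
clock: 31.6
tool_pos: [0.5107, -0.0597, 0.154]
contact_force: [-5.1, -0.9, 8.5]
```

```bash
python3 -m jog '[[[0,0,0.001,0,0,0],[0,0,0.001,0,0,0],[0,0,0.0005,0,0,0],[0,0,0,0,0,0]]]' | grep -E "tool|contact|clock"
python3 -m jog '[[[0.0035,0,-0.0004,0,0,0],[0.0035,0,-0.0004,0,0,0],[0.0035,0,-0.0004,0,0,0],[0.0035,0,-0.0004,0,0,0],[0.0035,0,-0.0004,0,0,0],[0.0035,0,-0.0003,0,0,0]]]' | grep -E "tool|contact|clock"
```

```text
clock: 32.1
tool_pos: [0.5104, -0.0602, 0.1519]
contact_force: [-5.6, -1.6, 13.6]
clock: 32.85
tool_pos: [0.5093, -0.0392, 0.1542]
contact_force: [-6.2, -1.7, 13.6]
```

```bash
python3 -m jog '[[[0.0035,0,-0.0003,0,0,0],[0.0035,0,-0.0003,0,0,0],[0.0035,0,-0.0003,0,0,0],[0.0035,0,-0.0003,0,0,0],[0.0035,0,-0.0002,0,0,0],[0.0035,0,-0.0002,0,0,0]]]' | grep -E "tool|contact|clock"
python3 -m jog '[[[0.0035,0,-0.0003,0,0,0],[0.0035,0,-0.0002,0,0,0],[0.0035,0,-0.0002,0,0,0],[0.0035,0,-0.0002,0,0,0],[0.0035,0,-0.0002,0,0,0],[0.0035,0,-0.0002,0,0,0]]]' | grep -E "tool|contact|clock"
```

```text
clock: 33.6
tool_pos: [0.5083, -0.0181, 0.1559]
contact_force: [-5.7, -1.0, 14.0]
clock: 34.35
tool_pos: [0.5076, 0.0031, 0.1571]
contact_force: [-6.1, -1.1, 13.6]
```

```bash
python3 -m jog '[[[0.0035,0,-0.0001,0,0,0],[0.0035,0,-0.0001,0,0,0],[0.0035,0,-0.0001,0,0,0],[0.0035,0,-0.0001,0,0,0],[0.0035,0,0,0,0,0],[0.0035,0,0,0,0,0]]]' | grep -E "tool|contact|clock"
python3 -m jog '[[[0.0035,0,0,0,0,0],[0.0035,0,0,0,0,0],[0.0035,0,0,0,0,0],[0.0035,0,0,0,0,0],[0.0035,0,0,0,0,0],[0.0035,0,0,0,0,0]]]' | grep -E "tool|contact|clock"
```

```text
clock: 35.1
tool_pos: [0.5068, 0.0244, 0.1576]
contact_force: [-5.5, -2.3, 14.8]
clock: 35.85
tool_pos: [0.5062, 0.0456, 0.1576]
contact_force: [-5.5, -2.2, 13.1]
```

```bash
python3 -m jog '[[[0.0035,0,0.0001,0,0,0],[0.0035,0,0.0001,0,0,0],[0.0035,0,0.0001,0,0,0],[0.0035,0,0.0001,0,0,0],[0.0035,0,0,0,0,0],[0.0035,0,0,0,0,0]]]' | grep -E "tool|contact|clock"
python3 -m jog '[[[0.0035,0,0.0002,0,0,0],[0.0035,0,0.0002,0,0,0],[0.0035,0,0.0002,0,0,0],[0.0035,0,0.0002,0,0,0],[0.0035,0,0.0002,0,0,0],[0.0035,0,0,0,0,0]]]' | grep -E "tool|contact|clock"
```

```text
clock: 36.6
tool_pos: [0.5055, 0.0669, 0.1572]
contact_force: [-4.6, -1.3, 12.2]
clock: 37.35
tool_pos: [0.5049, 0.0881, 0.1563]
contact_force: [-3.1, -0.9, 12.5]
```

```bash
python3 -m jog '[[[0,0,-0.005,0,0,0],[0,0,-0.025,0,0,0],[0,0,-0.025,0,0,0],[0,0,0,0,0,-0.177],[0,0,0,0,0,-0.177],[0,0,0,0,0,-0.177],[0,0,0,0,0,-0.177],[0,0,0,0,0,-0.177],[0,0,0,0,0,-0.177],[0,0,0,0,0,-0.177],[0,0,0,0,0,-0.177],[0,0,0,0,0,0]]]' | grep -E "tool|contact|clock"
python3 go.py .4204 .2763 .2 -.11
```

```text
clock: 38.85
tool_pos: [0.5054, 0.0879, 0.2098]
contact_force: [0.3, 0.7, -4.0]
38.85 [0.5054 0.0879 0.2098] [ 0.2874  0.7104 -3.9669] [-0.0515  0.5985 -0.3343  1.9282  0.3041  0.6628  0.8848]
[ 0.1056  0.1777  0.0099  0.001   0.0006 -0.0027]
```

```bash
python3 -m jog '[[[0.0176,0.0296,0,0,0,0],[0.0176,0.0296,0,0,0,0],[0.0176,0.0296,0,0,0,0],[0.0176,0.0296,0,0,0,0],[0.0176,0.0296,0,0,0,0],[0.0176,0.0296,0,0,0,0],[0,0,0.02,0,0,0],[0,0,0,0,0,0]]]' | grep -E "tool|contact|clock"
python3 go.py .4204 .2763 .0862 -.11
python3 - <<'E'
from h import *
from plant import *
d=snapshot("wrist");w=np.load("w2.npz")
a=cv2.resize(w["frame"][120:300,220:420],(400,360));b=cv2.resize(d["frame"][120:300,220:420],(400,360))
cv2.imwrite("pics/cmp2.png",np.hstack([a,b])[...,::-1])
E
```

```text
clock: 39.85
tool_pos: [0.4188, 0.2758, 0.1889]
contact_force: [0.1, -0.1, -3.7]
39.85 [0.4188 0.2758 0.1889] [ 0.1436 -0.1317 -3.7453] [-0.4988  0.6155 -0.2789  1.9803  0.2917  0.5864  0.4848]
[-0.0017  0.0008  0.1027 -0.002  -0.0015 -0.0019]
```

View pics/cmp2.png

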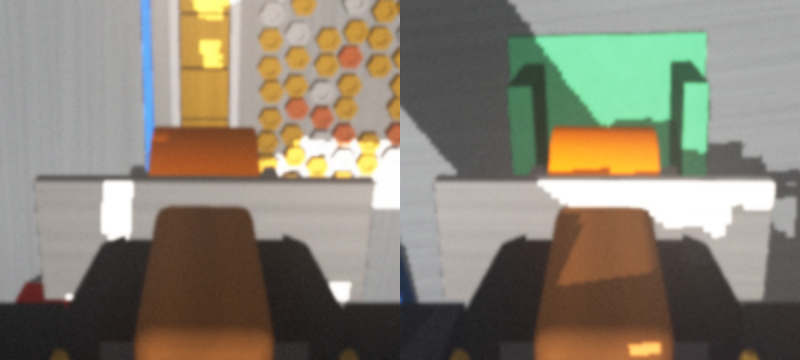

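The roller holds the same pose in the grip (crossbar edge at row 178 in both halves). The wheel, centred at column 605, lies between the stand walls, centred at 608. I'll lower it in.

```bash
python3 -m jog '[[[-0.0017,0.0008,0.02,0,0,0],[0,0,0.02,0,0,0],[0,0,0.02,0,0,0],[0,0,0.015,0,0,0],[0,0,0.01,0,0,0],[0,0,0.008,0,0,0],[0,0,0.004,0,0,0],[0,0,0.002,0,0,0],[0,0,0.001,0,0,0],[0,0,0,0,0,0]]]' | grep -E "tool|contact|clock"
```

```text
clock: 41.15
tool_pos: [0.4214, 0.277, 0.0899]
contact_force: [-0.0, 0.4, -3.2]
```

```bash
python3 -m jog '[[[0.001,0,0.001,0,0,0],[0,0,0.001,0,0,0],[0,0,0.001,0,0,0],[0,0,0,0,0,0]]]' | grep -E "tool|contact|clock"
```

```text
clock: 41.65
tool_pos: [0.4203, 0.277, 0.0866]
contact_force: [-1.3, -0.3, -3.9]
```

```bash
python3 -m jog '[[[0,0,0.0005,0,0,0],[0,0,0.0005,0,0,0],[0,0,0,0,0,0]]]' | grep -E "tool|contact|clock"
```

```text
clock: 42.02
tool_pos: [0.4203, 0.277, 0.0862]
contact_force: [-1.1, -1.3, 4.5]
```

It is seated, since the stand now carries the load. I'll release and back off straight up.

```bash
python3 -m jog '[[[0,0,0,0,0,0],[0,0,0,0,0,0],[0,0,0,0,0,0],[0,0,0,0,0,0],[0,0,0,0,0,0],[0,0,0,0,0,0],[0,0,0,0,0,0]]]' 0.088 60
python3 -m jog '[[[0,0,-0.01,0,0,0],[0,0,-0.02,0,0,0],[0,0,-0.03,0,0,0],[0,0,-0.04,0,0,0],[0,0,-0.04,0,0,0],[0,0,0,0,0,0],[0,0,0,0,0,0]]]'
python3 - <<'E'
from h import *
from plant import *
d=snapshot("wrist");t=snapshot("top")
a=cv2.resize(d["frame"][100:260,220:440],(440,320));b=cv2.resize(t["frame"][120:270,190:370],(360,300),interpolation=2)
o=np.zeros((320,800,3),np.uint8);o[:,:440]=a;o[:300,440:]=b
cv2.imwrite("pics/end.png",o[...,::-1])
E
```

```text
clock: 42.9
tool_pos: [0.4203, 0.277, 0.0857]
eef_rot: [0.055, 0.998, 0.0, -0.0]
contact_force: [0.3, 0.8, 0.3]
opening: 1.0
finger_force: 0.0
clock: 43.78
tool_pos: [0.42, 0.2765, 0.2257]
eef_rot: [0.055, 0.998, -0.0, -0.0]
contact_force: [0.5, -0.2, -0.1]
opening: 0.998
finger_force: 0.0
```

View pics/end.png

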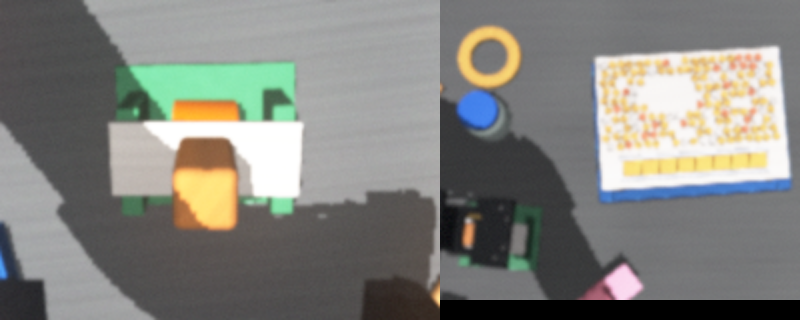

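The roller hangs level, its crossbar across both wall tops (left view, rows 122–195), and the strip looks even along its length. I'm handing the job in.

```bash
python3 -c "
from plant import *
print(finish_job())"
```

```text
the job is handed in; nothing more can be done
None
```

The strip was rolled end to end with every reading at or below about 18 N, the roller hangs back in its stand, and the job was handed in at about 44 s; `finish_job()` returned no verdict, and flushness was judged by feel and from the camera, not measured.

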